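Open the latched dry box of milling discs

ROBOT

A 6-joint arm with a two-finger parallel gripper is mounted at the origin on a cart in front of the work surface, level with it; the furniture and walls round the work are solid. World frame = base frame: x ahead of the robot, y to its left, z up, the work surface at z = 0. Lengths are in m, angles in rad, forces in N, time in s.
With the tool pointing down it reaches from about 0.275 to 0.85 m from the base axis. Payload 19 kg.
Tool frame: the origin (TCP) lies midway between the tips of the shut fingers; the grasp point (between the pads) lies 19 mm behind it; z points along the fingers, y is the line along which they close (so a half turn about z gives the same grasp; the last joint's range is limited). The gripper opens to 85 mm and grips with 20 to 120 N. Pads are 22 mm wide; open, the fingers measure 114 mm over their backs; the gripper's body (76 mm by 85 mm) begins 54 mm behind the grasp point. The pads swing forward as they close: fully open they stand 13 mm farther back than shut.
Start: joints at [-1.278, 0.15, 1.437, -0, 1.554, -0.134], TCP at [0.238, -0.523, 0.231] pointing down, gripper open.
Joint ranges: [-2.8, 2.8], [-0.68, 2.1], [0.12, 2.68], [-1.39, 4.53], [0.16, 2.79], [-2.81, 2.81]. Speed limits (rad/s): [1.89, 1.89, 2.22, 3.01, 3.01, 3.01].

INTERFACE

Orientations are given as [roll, pitch, yaw] about the fixed x, y, z axes, in that order (R = Rz(yaw) Ry(pitch) Rx(roll)).
In Python, from bench import arm, optics, trace, landmark_of gives the robot as it stands.
- The arm moves only by the tool send_rows, never from a script. Its argument "steps" is a list of rows, each a list of 4 numbers: the shift along the tool's x, y, z in mm, then the turn about the tool's z in degrees. A call has 1 to 5 rows; each row shifts and turns the commanded pose from where the row before left it, along the tool's axes as they then stand; what a row does not reach is not made up. A row lasts 1/12 s, in which the tool goes at most 41.7 mm and 7.16 degrees, less where a joint would pass 70% of its speed; a pose out of reach is approached as far as the arm can. A call with a gripper value outside its range is refused whole. "gripper" is the finger opening in mm, from 0 to 85.4, set as the call begins (left out, the last holds). The fingers move at their own pace and stop on an object; "newtons" is the grip in N (left out, the last holds). Time passes only in rows, so rows that do not move let the fingers close. It gives the time, the measured TCP pose, the force, the opening and the grip force at its end, in the units of the state.
- arm.get_obs(): the state, without advancing time (a new reading comes with each control period).
- optics.read_camera(name): name is "scene" or "side" or "wrist"; returns (picture, depth): 420x560x3 uint8, red, green, blue; 420x560 float32, m along the optical axis (not along the pixel's ray), 0 where there is no reading.
- optics.camera_params(name): a dict with "vfov" (degrees; the focal length in pixels is half the picture's height over the tangent of half this angle, whatever the lens; pixels are square), "cx", "cy" (the principal point, pixels), "cam_to_world" (4x4, takes a point from camera to world coordinates); the wrist camera has in their place "hand_eye" (4x4, takes a point from camera to tool coordinates, whose origin is the TCP and whose axes are the flange's). Camera axes: x right, y down, z forward; pixel columns grow to the right and rows downward; lengths in m; the calibration is good to about 2 mm. The wrist camera is an equidistant fisheye: a pixel r from the principal point sees the ray r / f radians off the axis. A picture is of the moment at which its call begins: read the wrist's pose just before it. camera_params takes no time and is no camera call.
- arm.close_job(): hands the job in; it is judged then, once.
Trained networks look in the newest picture that a camera, given by its name, has taken for a name from the list of things; names that differ only in an ending like _2 or _b are one class to them, and where a whole thing is asked for, a point or a joint stands for the part that bears it (a point fixed in the world has none). Each returns a list of dicts, best first, with "score" (0 to 1); they miss things now and then, are a little off and sometimes report something else, mostly with a low value. They report only what shows in the picture. A call takes as long as a camera call.
- trace(camera, label): "mask" (420x560 bool, what is visible of it) and "box" ([left, top, width, height] in pixels, round what is visible of it).
- landmark_of(camera, label): "pixel" ([row, column] in pixels: a listed point, or the origin of a listed thing).
The state is a dict: "time": time; "joint_positions": joint angles; "joint_velocities": joint speeds; "joint_torque": joint torques, N m; "position": TCP position; "orientation": TCP orientation; "ft_force": force on the tool from outside, world axes, zero at the start; "moment": the same for the moment, N m; "gripper_width": opening from 0.0 (shut) to 1.0 (fully open); "grasp_force": force on a finger pad.
Only numpy, scipy, OpenCV 4.12 (cv2) and the standard library are available. Lean on these libraries where they do the work, as an engineer would, in place of code of your own. Each camera call takes 0.05 s, during which the arm holds its last target. There are 200 camera calls.

TASK

Open the grey steel dry box: press the round button on its lid gently until the T-handle springs out, turn the handle clockwise about a quarter turn until the latch is free and the lid lifts off its seal, and do not pull on the lid before that. Then raise the lid to about 40 degrees or more, let it stand there on its friction stay with the handle still out and turned, and leave the other things on the worktop where they are.

Things in the scene. Friction and masses are not known exactly. Their poses are not given: they have to be found in the camera images.
- dry_box: grey steel box, 220 deep x 260 wide x 92 mm high with its lid shut; heavy, cannot be shifted. Origin: centre of its footprint on the worktop. x runs from its front (round dial, robot side) to the back, where the lid is hinged; y to its left, z up. In this frame, lid shut (mm): lid top z = 92; latch axis (centre of the T-handle) x = -50, y = 0; button x = +14, y = 0
- lid (a joint): lid angle about its rear hinge (rad): 0 shut, grows as the front edge rises, stop at 1.3. Latched at the start. When the latch comes free, a spring plunger lifts the front edge some 7 mm (0.035 rad) by itself. A friction stay holds the lid wherever it is left; 3 to 8 N at the T-handle lift it, more if fast
- lid_hinge (a point): middle of the hinge line at the lid's rear edge: x = 110, y = 0, z = 80 mm in the box frame; the lid turns about this point's y axis
- lid_front (a point): middle of the upper front edge of the lid, a plate 12 mm thick: x = -110, z = 92 mm in the box frame when shut
- handle_dish: raised oblong steel dish on the lid round the pushed-in T-handle: x = -99 to -7 in the box frame, 30 mm wide, walls 12 mm high (104 mm above the worktop). Origin on the latch axis at the lid top
- t_bar (a point): centre of the T-handle's round cross bar, on the latch axis; x along the bar, z along the stem, out of the lid. Bar 80 mm long, 12 thick; stem 10 thick. Pushed in, the bar lies front to back in the dish, centre 7 mm above the lid top, its top 1 mm above the walls: it cannot be gripped or turned. Out, its centre is 33 mm above the lid top, clear of the dish
- handle_out (a joint): how far the T-handle has sprung out (m): 0 pushed in and caught, 0.026 fully out. Its spring gives 8 N (in) to 3.5 N (out). Pulled on when it is out, it lifts the lid
- handle_turn (a joint): turn of T-handle and latch tongue (rad), clockwise seen from above: 0 latched (bar front to back), stop at 1.6 (bar parallel to the hinge). Locked by the dish until the handle is out. Turns stiffly (0.2 to 0.5 N m), as the tongue rubs under the rim; the tongue comes free at about 1.2, then the lid's front edge lifts
- button_boss: steel boss behind the handle, 38 x 30 mm, with the release button. Origin: centre of its top ring, 14 mm above the lid top. The button, 18 mm wide, stands 5 to 11 mm above the origin (its cap is screwed on; its height differs and is not reported). It frees the T-handle 2 to 3.3 mm down, against 5 to 7 N that then drop, and stops hard at 4 mm; over 30 N bends the catch
- latch_tongue: steel tongue under the lid that turns with the T-handle, 16 mm wide, reaching 48 mm forward from the latch axis and hooked under the front rim at the start; origin on the latch axis at the lid's underside
- strike_flange: inward return of the box's front rim (x = -103 to -74 mm in the box frame, z = 80), under which the tongue hooks; fixed to the box. Hauling the lid up against the hooked tongue with more than 60 N would bend it
- model_lower: plaster jaw model 59 x 65 x 29 mm; stands or lies on the worktop by the box, to be left alone; origin under its centre
- shade_guide: tooth shade guide, tabs on a bar, 18 x 122 x 44 mm; stands or lies on the worktop by the box, to be left alone; origin under its centre
- wax_carver_1: thin steel wax carver, 174 mm long; stands or lies on the worktop by the box, to be left alone; origin under its centre
- jar_2: small white powder jar with a screw lid, 40 mm wide, 45 tall; stands or lies on the worktop by the box, to be left alone; origin under its centre
- tweezers_3: steel tweezers, 133 mm long, lying along the right side of the box; stands or lies on the worktop by the box, to be left alone; origin under its centre

How it is judged:
On the way, in this order (a step that is already met when the one before it is completed fails the run):
1. the button has been pressed and the T-handle has sprung out, not yet turned (value of joint handle_out above 0.022 m and value of joint handle_turn below 0.4 rad), for 0.2 s.
2. the T-handle has been turned until the tongue is free and the lid has lifted off its seal (value of joint handle_turn above 1.05 rad and value of joint lid above 0.015 rad), for 0.2 s.
At the end, for the whole second after the job is handed in: the lid stands open by more than 0.6 rad (34 degrees) and is still (under 0.05 rad/s), the T-handle is turned by more than 1.0 rad and stands out by more than 20 mm (value of joint lid above 0.6 rad and velocity of joint lid between -0.05 and 0.05 rad/s and value of joint handle_turn above 1 rad and value of joint handle_out above 0.02 m); the robot touches nothing.
It fails at once if the release button or its boss is pressed with more than 30 N (contact force between any of the fingers, the arm and button_boss above 30 N).
It fails at once if the lid is hauled up against the hooked latch: more than 60 N between tongue and rim (contact force between latch_tongue and strike_flange above 60 N).
It fails at once if something else on the worktop is moved by more than 30 mm (distance of any of model_lower, shade_guide, wax_carver_1, jar_2, tweezers_3 from where it was at the start of the episode above 0.03 m).
It also fails if it takes over 51 s, if anything falls off the work surface, if the arm or the gripper's body presses on something with over 40 N, if the wrist force passes 120 N, or if a joint passes its speed limit or range.

## Working session

There is one attempt and no reset: what is moved stays moved. The work goes in short steps, Python scripts to look and compute and a tool call to move; the robot and the scene stay as the last step left them, time stands still between calls to the robot, and variables do not carry over. Pictures are saved under pics/ and viewed, at most 10 in all, crops included, and the job is handed in when it is done.

Besides the shell and the picture viewer there is one more tool, called after "Emit:" by a JSON object that holds its "name" and its "arguments". send_rows: Moves the arm, as the interface text tells. Its arguments: {"type":"object","properties":{"steps":{"type":"array","items":{"type":"array","items":{"type":"number"}}},"gripper":{"type":"number"},"newtons":{"type":"number"}},"required":["steps"]}

```bash
mkdir -p pics
cat > h.py <<'E'
import numpy as np,cv2,sys
from bench import arm, optics, trace, landmark_of
from scipy.spatial.transform import Rotation as R
def T_tool(o=None):
    o=o or arm.get_obs();T=np.eye(4);T[:3,:3]=R.from_euler('xyz',o['orientation']).as_matrix();T[:3,3]=o['position'];return T
def snap(c):
    o=arm.get_obs();p,d=optics.read_camera(c);k=optics.camera_params(c)
    M=k['cam_to_world'] if c!='wrist' else T_tool(o)@np.array(k['hand_eye'])
    return p,d,k,np.array(M)
def ray(c,k,r,cc):
    f=210/np.tan(np.radians(k['vfov'])/2);u=(cc-k['cx'])/f;v=(r-k['cy'])/f
    if c!='wrist':return np.array([u,v,1.])
    t=np.hypot(u,v);s=np.tan(t)/t if t>1e-9 else 1
    return np.array([u*s,v*s,1.])
def pt(c,k,M,r,cc,z):   # intersect with plane z
    q=M[:3,:3]@ray(c,k,r,cc);return M[:3,3]+q*(z-M[2,3])/q[2]
def ptd(c,k,M,r,cc,d):
    dd=d[int(round(r)),int(round(cc))];return M[:3,:3]@(ray(c,k,r,cc)*dd)+M[:3,3]
E
python3 - <<'E'
from h import *
o=arm.get_obs();print({k:np.round(v,3).tolist() for k,v in o.items()})
ps=[]
for c in['scene','side','wrist']:
    p,d,k,M=snap(c);ps.append(p);print(c,k['vfov'],k['cx'],k['cy'],np.round(M,3).tolist())
    for l,z in[('dry_box',0),('lid_hinge',.08),('lid_front',.092),('handle_dish',.092),('t_bar',.099),('button_boss',.106)]:
        for e in landmark_of(c,l)[:1]:
            r,cc=e['pixel'];print(l,round(e['score'],2),np.round(e['pixel']),pt(c,k,M,r,cc,z).round(3),ptd(c,k,M,r,cc,d).round(3))
cv2.imwrite('pics/a.png',cv2.cvtColor(np.vstack([np.hstack(ps[:2]),np.hstack([ps[2],ps[2]*0])])[:, :],cv2.COLOR_RGB2BGR)[:,:]) 
im=cv2.imread('pics/a.png');cv2.imwrite('pics/a.png',cv2.resize(im,(800,600)))
E
```

```text
{'time': 0.0, 'joint_positions': [-1.278, 0.151, 1.438, 0.0, 1.554, -0.134], 'joint_velocities': [-0.0, 0.002, -0.001, -0.0, 0.002, 0.001], 'joint_torque': [-0.001, -71.305, -57.087, -0.0, 0.009, 0.0], 'position': [0.238, -0.523, 0.231], 'orientation': [-3.14, -0.0, 0.427], 'ft_force': [0.737, 0.054, 0.239], 'moment': [0.055, 0.007, 0.043], 'grasp_force': 0.0, 'gripper_width': 0.999}
scene 56.24707344972297 277.86635715208286 210.79707474033586 [[-0.883, -0.347, 0.317, 0.289], [-0.47, 0.649, -0.598, 0.622], [0.002, -0.677, -0.736, 0.739], [0.0, 0.0, 0.0, 1.0]]
dry_box 0.8 [318. 225.] [0.562 0.335 0.   ] [0.527 0.371 0.092]
lid_hinge 0.79 [278. 175.] [0.665 0.341 0.08 ] [0.658 0.346 0.092]
lid_front 0.76 [319. 278.] [0.444 0.328 0.092] [0.444 0.328 0.092]
handle_dish 0.62 [304. 252.] [0.499 0.324 0.092] [0.493 0.332 0.108]
t_bar 0.79 [303. 246.] [0.509 0.331 0.099] [0.505 0.335 0.109]
button_boss 0.73 [287. 216.] [0.572 0.331 0.106] [0.568 0.335 0.116]
side 49.59072306994906 278.61390547251773 211.90747708795405 [[-0.865, -0.316, 0.389, 0.155], [-0.501, 0.577, -0.645, 0.747], [-0.021, -0.753, -0.658, 0.771], [0.0, 0.0, 0.0, 1.0]]
dry_box 0.74 [321. 222.] [0.544 0.338 0.   ] [0.498 0.387 0.092]
lid_hinge 0.85 [275. 172.] [0.656 0.34  0.08 ] [0.649 0.346 0.091]
lid_front 0.66 [311. 270.] [0.434 0.325 0.092] [0.446 0.306 0.062]
handle_dish 0.7 [299. 239.] [0.498 0.331 0.092] [0.492 0.339 0.105]
t_bar 0.59 [298. 234.] [0.504 0.337 0.099] [0.501 0.34  0.105]
button_boss 0.54 [275. 172.] [0.637 0.355 0.106] [0.648 0.346 0.091]
wrist 65.70646984690485 278.77735090437295 208.0925483133121 [[0.413, -0.871, -0.267, 0.306], [-0.911, -0.395, -0.121, -0.493], [-0.0, 0.293, -0.956, 0.373], [0.0, 0.0, 0.0, 1.0]]
```

View pics/a.png

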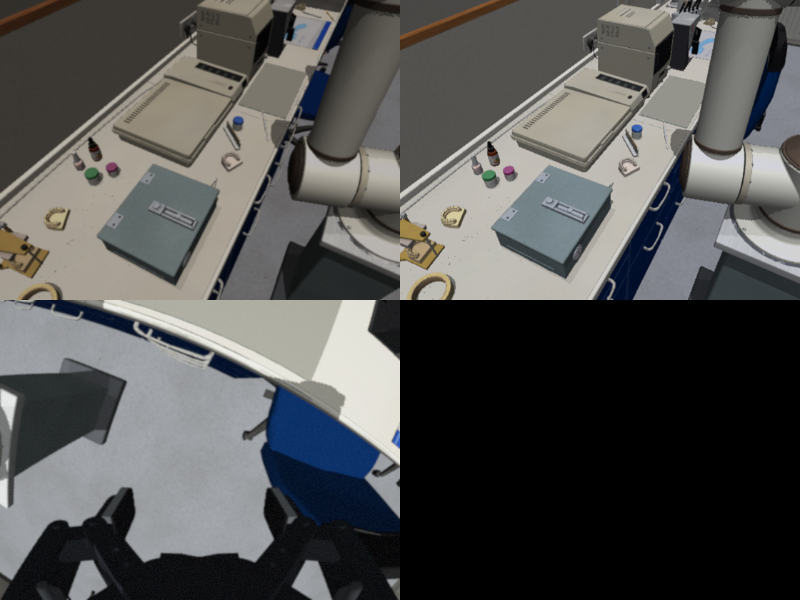

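The pictures show the grey box with its dish and button: lid front about (0.44, 0.328), hinge about (0.66, 0.342). I'll swing over it first, then yaw about 158° so the quarter turn stays within joint 6's range.

Emit:
{"name": "send_rows", "arguments": {"steps": [[0,0,-20,0],[0,0,-30,0],[0,0,-30,0],[20,-20,0,0],[25,-26,0,0]], "gripper": 0}}

```text
time: 1.47
position: [0.2596, -0.4639, 0.3122]
orientation: [3.14, 0.0, 0.425]
ft_force: [1.2, 0.2, -1.1]
gripper_width: 0.293
grasp_force: 0.0
```

Emit:
{"name": "send_rows", "arguments": {"steps": [[26,-26,0,0],[26,-26,0,0],[26,-26,0,0],[26,-26,0,0],[26,-26,0,0]]}}

```text
time: 1.88
position: [0.3246, -0.289, 0.3114]
orientation: [3.141, -0.0, 0.426]
ft_force: [1.0, -0.5, 1.5]
gripper_width: -0.002
grasp_force: 0.0
```

Emit:
{"name": "send_rows", "arguments": {"steps": [[26,-26,0,0],[26,-26,0,0],[26,-26,0,0],[26,-26,0,0],[26,-26,0,0]]}}

```text
time: 2.3
position: [0.3891, -0.1168, 0.3116]
orientation: [3.141, -0.001, 0.427]
ft_force: [0.6, -0.5, 0.4]
gripper_width: -0.001
grasp_force: 0.0
```

Emit:
{"name": "send_rows", "arguments": {"steps": [[26,-26,0,0],[26,-26,0,0],[26,-26,0,0],[26,-26,0,0],[26,-26,0,0]]}}

```text
time: 2.72
position: [0.4537, 0.0556, 0.3116]
orientation: [3.141, -0.001, 0.427]
ft_force: [1.3, -0.6, -0.4]
gripper_width: -0.003
grasp_force: 0.0
```

Emit:
{"name": "send_rows", "arguments": {"steps": [[26,-26,0,0],[26,-26,0,0],[26,-26,0,0],[26,-26,0,0],[26,-26,0,0]]}}

```text
time: 3.13
position: [0.5182, 0.2278, 0.3114]
orientation: [-3.142, -0.0, 0.427]
ft_force: [0.8, 0.1, 0.2]
gripper_width: 0.003
grasp_force: 0.0
```

Emit:
{"name": "send_rows", "arguments": {"steps": [[26,-26,0,0],[26,-26,0,0],[20,-20,0,-5],[0,0,0,-7],[0,0,0,-7]]}}

```text
time: 3.55
position: [0.5539, 0.3227, 0.3102]
orientation: [-3.141, 0.001, 0.766]
ft_force: [-1.6, -1.0, -0.2]
gripper_width: 0.001
grasp_force: 0.0
```

Emit:
{"name": "send_rows", "arguments": {"steps": [[0,0,0,-7],[0,0,0,-7],[0,0,0,-7],[0,0,0,-7],[0,0,0,-7]]}}

```text
time: 3.97
position: [0.5537, 0.3211, 0.3113]
orientation: [-3.141, -0.0, 1.375]
ft_force: [-0.5, 0.8, -0.5]
gripper_width: 0.0
grasp_force: 0.0
```

Emit:
{"name": "send_rows", "arguments": {"steps": [[0,0,0,-7],[0,0,0,-7],[0,0,0,-7],[0,0,0,-7],[0,0,0,-7]]}}

```text
time: 4.38
position: [0.5538, 0.321, 0.3113]
orientation: [3.142, -0.0, 1.986]
ft_force: [0.8, -0.0, -0.5]
gripper_width: 0.001
grasp_force: 0.0
```

Emit:
{"name": "send_rows", "arguments": {"steps": [[0,0,0,-7],[0,0,0,-7],[0,0,0,-7],[0,0,0,-7],[0,0,0,-7]]}}

```text
time: 4.8
position: [0.5538, 0.3211, 0.3113]
orientation: [3.142, -0.0, 2.597]
ft_force: [-1.0, -0.5, -0.3]
gripper_width: -0.002
grasp_force: 0.0
```

Emit:
{"name": "send_rows", "arguments": {"steps": [[0,0,0,-7],[0,0,0,-7],[0,0,0,-7],[0,0,0,-7],[0,0,0,-6]]}}

```text
time: 5.22
position: [0.5538, 0.3211, 0.3113]
orientation: [3.142, -0.0, -3.092]
ft_force: [-0.3, -0.5, -0.7]
gripper_width: 0.003
grasp_force: 0.0
```

```bash
cat > look.py <<'E'
from h import *
def look(name,dz=0):
    p,d,k,M=snap('wrist');c='wrist';q=p.copy();cols=[(255,0,0),(0,255,0),(0,0,255),(255,255,0),(255,0,255),(0,255,255)]
    for i,(l,z) in enumerate([('lid_hinge',.08),('lid_front',.092),('handle_dish',.092),('t_bar',.099+dz),('button_boss',.106)]):
        for e in landmark_of(c,l)[:2]:
            r,cc=e['pixel'];print(l,round(e['score'],2),np.round(e['pixel']),pt(c,k,M,r,cc,z).round(4),ptd(c,k,M,r,cc,d).round(4))
            cv2.circle(q,(int(cc),int(r)),4,cols[i],1)
    cv2.imwrite(f'pics/{name}.png',cv2.cvtColor(q,cv2.COLOR_RGB2BGR))
    np.savez(f'{name}.npz',p=p,d=d,M=M)
    for l in['handle_dish','button_boss','t_bar']:
        for e in trace(c,l)[:1]:
            m=e['mask']&(d>0);P=np.array([ptd(c,k,M,r,cc,d) for r,cc in np.argwhere(m)])
            if len(P)<10:continue
            mn=np.median(P,0);w=np.linalg.eigh(np.cov((P-P.mean(0))[:,:2].T))[1][:,1]
            (bc,bs,ba)=cv2.minAreaRect((P[:,:2]*1000).astype(np.float32))
            print(l,round(e['score'],2),len(P),mn.round(4),'z',np.percentile(P[:,2],[5,50,95,99]).round(4),'axis',np.degrees(np.arctan2(w[1],w[0])).round(2),np.round(bc,1),np.round(bs,1),round(ba,1))
if __name__=='__main__':look(sys.argv[1],float(sys.argv[2]))
E
python3 look.py b 0; python3 -c "from h import *;print(arm.get_obs()['orientation'],arm.get_obs()['joint_positions'])"
```

```text
lid_hinge 0.73 [259. 288.] [0.6609 0.3377 0.08  ] [0.543  0.3242 0.3224]
lid_front 0.89 [ 80. 290.] [0.443  0.3275 0.092 ] [0.4429 0.3275 0.0914]
handle_dish 0.69 [132. 289.] [0.5015 0.3292 0.092 ] [0.5005 0.3286 0.1078]
t_bar 0.62 [131. 289.] [0.4997 0.3295 0.099 ] [0.4993 0.3292 0.1063]
button_boss 0.82 [193. 290.] [0.567  0.3334 0.106 ] [0.5655 0.3331 0.1121]
handle_dish 0.58 1465 [0.4926 0.3255 0.1035] z [0.0921 0.1035 0.105  0.1057] axis -178.26 [498.5 330.3] [91.3 30.7] 2.7
button_boss 0.93 878 [0.5612 0.3315 0.1045] z [0.1022 0.1045 0.1122 0.1128] axis 179.02 [563.7 331.8] [37.4 29.9] 2.5
t_bar 0.95 812 [0.5003 0.3296 0.1045] z [0.1013 0.1045 0.107  0.1079] axis -178.55 [501.8 330. ] [80.2 12.8] 2.4
[ 3.14148646e+00 -8.01250275e-05 -3.10023027e+00] [ 4.05091183e-01  2.78046234e-01  1.12485425e+00  1.29570529e-04
  1.73872928e+00 -1.20704587e+00]
```

View pics/b.png

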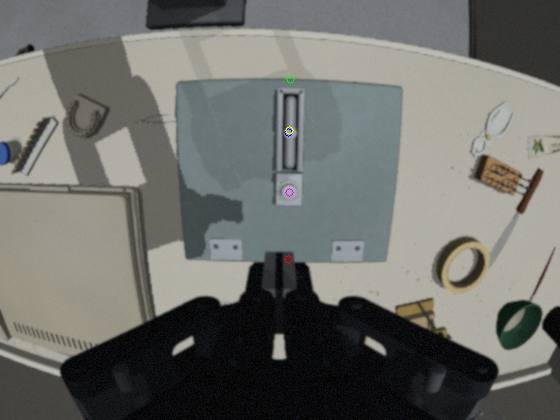

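The wrist view shows the bar centred at pixel (131, 289) and the button at (192, 290). That puts the latch axis near (0.5005, 0.330), the button at (0.565, 0.3325) with its top at z about 0.112, and the box yaw at about 2.5°.

Emit:
{"name": "send_rows", "arguments": {"steps": [[-6,5,20,0],[-6,6,40,0],[0,0,40,0],[0,0,40,0],[0,0,30,0]], "newtons": 60}}

```text
time: 6.08
position: [0.5643, 0.3322, 0.1379]
orientation: [-3.141, -0.002, -3.1]
ft_force: [1.1, -0.5, -0.0]
gripper_width: 0.001
grasp_force: 0.0
```

Emit:
{"name": "send_rows", "arguments": {"steps": [[0,0,15,0],[0,0,5,0],[0,0,1,0],[0,0,0,0]]}}

```text
time: 6.42
position: [0.5657, 0.3328, 0.1215]
orientation: [3.141, 0.001, -3.099]
ft_force: [0.6, -0.9, 0.9]
gripper_width: 0.001
grasp_force: 0.0
```

Emit:
{"name": "send_rows", "arguments": {"steps": [[0,0,1.5,0],[0,0,1.5,0],[0,0,1,0],[0,0,1,0],[0,0,0,0]]}}

```text
time: 6.83
position: [0.5653, 0.3326, 0.1154]
orientation: [3.141, 0.0, -3.099]
ft_force: [-0.1, -0.4, 0.0]
gripper_width: 0.0
grasp_force: 0.0
```

Emit:
{"name": "send_rows", "arguments": {"steps": [[0,0,1,0],[0,0,1,0],[0,0,0,0]]}}

```text
time: 7.08
position: [0.5652, 0.3326, 0.1131]
orientation: [-3.142, -0.0, -3.099]
ft_force: [0.2, -0.0, -0.4]
gripper_width: -0.001
grasp_force: 0.0
```

Emit:
{"name": "send_rows", "arguments": {"steps": [[0,0,1,0],[0,0,0,0]]}}

```text
time: 7.25
position: [0.5653, 0.3326, 0.1123]
orientation: [3.141, 0.0, -3.099]
ft_force: [-0.4, 0.2, 1.3]
gripper_width: -0.004
grasp_force: 0.6
```

Emit:
{"name": "send_rows", "arguments": {"steps": [[0,0,1,0],[0,0,0,0]]}}

```text
time: 7.42
position: [0.5653, 0.3326, 0.1115]
orientation: [3.141, 0.0, -3.099]
ft_force: [-0.1, -0.8, 4.2]
gripper_width: -0.001
grasp_force: 1.9
```

Emit:
{"name": "send_rows", "arguments": {"steps": [[0,0,1,0],[0,0,0,0]]}}

```text
time: 7.58
position: [0.5653, 0.3326, 0.1105]
orientation: [3.141, 0.0, -3.099]
ft_force: [-1.0, -0.9, 3.4]
gripper_width: 0.002
grasp_force: 1.9
```

Emit:
{"name": "send_rows", "arguments": {"steps": [[0,0,0.6,0],[0,0,0,0]]}}

```text
time: 7.75
position: [0.5653, 0.3326, 0.11]
orientation: [3.141, 0.0, -3.099]
ft_force: [-1.0, -0.8, 4.3]
gripper_width: 0.002
grasp_force: 2.3
```

```bash
cat > bar.py <<'E'
from h import *
for c in['scene','side','wrist']:
    p,d,k,M=snap(c)
    for e in trace(c,'t_bar')[:1]:
        P=np.array([ptd(c,k,M,r,cc,d) for r,cc in np.argwhere(e['mask']&(d>0))]);print(c,round(e['score'],2),len(P),np.median(P,0).round(4),np.percentile(P[:,2],[5,50,90]).round(4))
E
python3 bar.py
```

```text
scene 0.86 282 [0.4971 0.3321 0.1067] [0.1014 0.1067 0.1091]
side 0.66 241 [0.499  0.3316 0.1043] [0.0998 0.1043 0.107 ]
wrist 0.66 4230 [0.5002 0.3298 0.1049] [0.1014 0.1049 0.107 ]
```

Emit:
{"name": "send_rows", "arguments": {"steps": [[0,0,0.5,0],[0,0,0,0]]}}

```text
time: 8.22
position: [0.5653, 0.3326, 0.1092]
orientation: [3.141, 0.0, -3.099]
ft_force: [0.2, -0.0, 2.7]
gripper_width: -0.006
grasp_force: 1.5
```

```bash
python3 bar.py
```

```text
scene 0.54 358 [0.4995 0.3323 0.1314] [0.0953 0.1314 0.1345]
side 0.63 325 [0.4978 0.3321 0.129 ] [0.0998 0.129  0.132 ]
wrist 0.69 5862 [0.4998 0.3298 0.1304] [0.1274 0.1304 0.1324]
```

The handle has sprung out, with the bar centre at z about 0.125. I'll back off, move over the bar and grip it.

Emit:
{"name": "send_rows", "arguments": {"steps": [[0,0,-10,0],[0,0,-40,0],[0,0,-40,0],[32,0,0,0],[33,0,0,0]]}}

```text
time: 8.93
position: [0.5013, 0.3299, 0.2021]
orientation: [3.14, 0.004, -3.1]
ft_force: [-0.7, -0.3, -0.8]
gripper_width: -0.003
grasp_force: 0.0
```

Emit:
{"name": "send_rows", "arguments": {"steps": [[0,0,0,0],[0,0,0,0],[0,0,30,0],[0,0,0,0]], "gripper": 50}}

```text
time: 9.27
position: [0.4995, 0.3291, 0.1654]
orientation: [-3.14, -0.004, -3.099]
ft_force: [-0.2, -1.3, -1.7]
gripper_width: 0.564
grasp_force: 0.0
```

```bash
python3 look.py c 0.026; python3 -c "from h import *;o=arm.get_obs();print(o['position'],o['orientation'],o['gripper_width'])"
```

```text
lid_front 0.86 [136. 282.] [0.4411 0.3282 0.092 ] [0.4415 0.3283 0.0862]
handle_dish 0.78 [223. 282.] [0.5012 0.3305 0.092 ] [0.4876 0.3297 0.1309]
t_bar 0.92 [238. 283.] [0.4997 0.331  0.125 ] [0.497  0.3308 0.1316]
button_boss 0.74 [309. 284.] [0.5646 0.3353 0.106 ] [0.5607 0.335  0.1117]
handle_dish 0.84 3548 [0.4846 0.3279 0.1035] z [0.0924 0.1035 0.1049 0.1055] axis -177.67 [499.5 329.8] [95.5 30.7] 2.8
button_boss 0.77 1459 [0.5604 0.3319 0.1046] z [0.1024 0.1046 0.1123 0.128 ] axis 179.27 [561.5 332.6] [51.2 31.6] 0.1
t_bar 0.96 2486 [0.4966 0.3295 0.1302] z [0.1235 0.1302 0.1326 0.1333] axis -177.95 [507.3 329.7] [92.1 16.5] 2.6
[0.50058739 0.32986081 0.16983428] [ 3.14119823e+00  6.11917466e-04 -3.09883271e+00] 0.585172317620341
```

View pics/c.png

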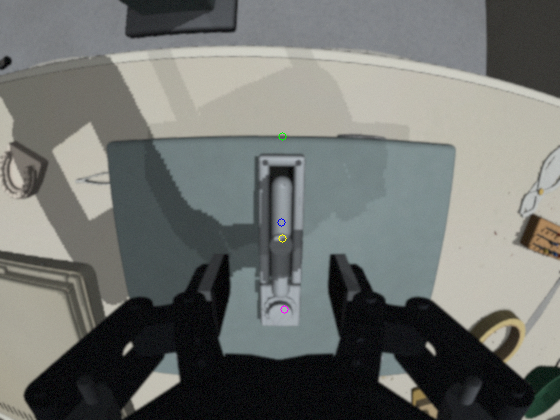

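The bar stands out, centred between the fingers around (238, 282). I'll go down 57 mm and close.

Emit:
{"name": "send_rows", "arguments": {"steps": [[0,0,30,0],[0,0,20,0],[0,0,7,0],[0,0,0,0],[0,0,0,0]]}}

```text
time: 10.13
position: [0.5006, 0.3299, 0.1131]
orientation: [3.141, 0.0, -3.099]
ft_force: [1.0, -0.0, -0.1]
gripper_width: 0.587
grasp_force: 0.0
```

Emit:
{"name": "send_rows", "arguments": {"steps": [[0,0,0,0],[0,0,0,0],[0,0,0,0],[0,0,0,0],[0,0,0,0]], "gripper": 5, "newtons": 60}}

```text
time: 10.55
position: [0.5007, 0.3302, 0.113]
orientation: [3.141, 0.001, -3.099]
ft_force: [0.8, 2.9, 3.3]
gripper_width: 0.114
grasp_force: 58.5
```

Emit:
{"name": "send_rows", "arguments": {"steps": [[0,0,0,4],[0,0,0,5],[0,0,0,5],[0,0,0,5],[0,0,0,5]]}}

```text
time: 10.97
position: [0.5007, 0.3302, 0.1128]
orientation: [3.14, 0.001, 2.762]
ft_force: [1.5, 2.8, 3.6]
gripper_width: 0.115
grasp_force: 58.9
```

Emit:
{"name": "send_rows", "arguments": {"steps": [[0,0,0,5],[0,0,0,5],[0,0,0,5],[0,0,0,5],[0,0,0,5]]}}

```text
time: 11.38
position: [0.5007, 0.3303, 0.1129]
orientation: [3.14, -0.0, 2.325]
ft_force: [2.3, 5.4, 4.3]
gripper_width: 0.116
grasp_force: 59.0
```

Emit:
{"name": "send_rows", "arguments": {"steps": [[0,0,0,5],[0,0,0,5],[0,0,0,3],[0,0,0,0]]}}

```text
time: 11.72
position: [0.5008, 0.3303, 0.1129]
orientation: [3.14, -0.0, 2.099]
ft_force: [2.5, 5.1, 3.0]
gripper_width: 0.114
grasp_force: 58.8
```

Emit:
{"name": "send_rows", "arguments": {"steps": [[0,0,0,4],[0,0,0,4],[0,0,-1,4],[0,0,-1,4],[0,0,-1,4]]}}

```text
time: 12.13
position: [0.5017, 0.3303, 0.1162]
orientation: [3.138, -0.001, 1.75]
ft_force: [9.6, 5.0, 2.7]
gripper_width: 0.118
grasp_force: 58.7
```

Emit:
{"name": "send_rows", "arguments": {"steps": [[0,0,-1,4],[0,0,0,2],[0,0,0,0],[0,0,0,0]]}}

```text
time: 12.47
position: [0.5017, 0.3303, 0.1173]
orientation: [3.138, -0.001, 1.648]
ft_force: [9.4, 4.9, 3.0]
gripper_width: 0.114
grasp_force: 58.7
```

```bash
cat > lid.py <<'E'
from h import *
for c in['scene','side']:
    p,d,k,M=snap(c)
    for e in trace(c,'lid_front')[:1]:
        P=np.array([ptd(c,k,M,r,cc,d) for r,cc in np.argwhere(e['mask']&(d>0))])
        a=.0436;ex=np.array([np.cos(a),np.sin(a)]);o=np.array([.5505,.3320])
        x=(P[:,:2]-o)@ex; y=(P[:,:2]-o)@np.array([-ex[1],ex[0]])
        m=(abs(y)<.12)&(abs(y)>.025)&(x>-.13)&(x<.1)&(P[:,2]>.08);A=np.c_[x[m],np.ones(m.sum())];z=P[m,2]
        for _ in range(8):
            s=np.linalg.lstsq(A,z,rcond=None)[0];r=z-A@s;g=abs(r)<max(.003,np.median(abs(r))*2);A,z=A[g],z[g]
        print(c,round(e['score'],2),len(z),'slope angle rad',-np.arctan(s[0]).round(4),'z at -.09',(s[0]*-.09+s[1]).round(4))
E
python3 lid.py; python3 bar.py
```

```text
scene 0.61 7494 slope angle rad 0.03 z at -.09 0.0999
side 0.86 6516 slope angle rad 0.03 z at -.09 0.0977
scene 0.72 582 [0.483  0.3314 0.1074] [0.0977 0.1074 0.1122]
side 0.52 119 [0.4981 0.3505 0.1332] [0.104  0.1332 0.1356]
wrist 0.93 3543 [0.5014 0.3406 0.1341] [0.131  0.1341 0.136 ]
```

The lid has lifted 0.03 rad and the handle is turned. I'll regrip the bar near one end, so that the stem can tilt past the fingers while the lid rises.

Emit:
{"name": "send_rows", "arguments": {"steps": [[0,0,0,0],[0,0,0,0],[0,0,0,0],[0,0,0,0],[0,0,-3,0]], "gripper": 32}}

```text
time: 13.38
position: [0.4999, 0.3296, 0.1187]
orientation: [-3.14, 0.0, 1.649]
ft_force: [-0.2, -0.7, -0.6]
gripper_width: 0.378
grasp_force: 0.0
```

Emit:
{"name": "send_rows", "arguments": {"steps": [[-9,0,0,0],[-9,0,0,0],[-9,0,0,0],[0,0,0,0],[0,0,0,0]]}}

```text
time: 13.8
position: [0.5026, 0.3021, 0.1193]
orientation: [3.142, -0.0, 1.647]
ft_force: [0.0, -0.2, 0.5]
gripper_width: 0.373
grasp_force: 0.0
```

```bash
python3 look.py d 0.031; python3 lid.py;  python3 -c "from h import *;o=arm.get_obs();print(o['position'],o['orientation'],o['gripper_width'])"
```

```text
lid_hinge 0.67 [206. 507.] [0.6607 0.3345 0.08  ] [0.6499 0.3372 0.0919]
lid_front 0.57 [200. 168.] [0.4385 0.3245 0.092 ] [ 4.066e-01  2.965e-01 -3.000e-04]
lid_front 0.15 [167. 342.] [0.5328 0.3499 0.092 ] [0.5321 0.3505 0.0955]
handle_dish 0.9 [201. 280.] [0.5014 0.3284 0.092 ] [0.5003 0.341  0.1368]
t_bar 0.86 [222. 286.] [0.5035 0.3299 0.13  ] [0.5031 0.3327 0.1382]
handle_dish 0.92 8795 [0.49   0.3289 0.1065] z [0.0965 0.1065 0.1109 0.1116] axis -178.49 [498.9 327.9] [92.1 34.8] 1.9
button_boss 0.6 3920 [0.5601 0.3347 0.1075] z [0.1008 0.1075 0.1154 0.116 ] axis -171.95 [566.8 330.1] [47.2 34.7] 2.2
t_bar 0.6 4739 [0.5023 0.3357 0.1356] z [0.1325 0.1356 0.138  0.1387] axis 94.83 [503.3 330.1] [14.9 79.5] 3.1
scene 0.92 7906 slope angle rad 0.0351 z at -.09 0.1009
side 0.61 6937 slope angle rad 0.0352 z at -.09 0.0988
[0.50240193 0.3029126  0.11920004] [-3.14147951e+00 -7.74138917e-05  1.64857449e+00] 0.3725292020236989
```

View pics/d.png

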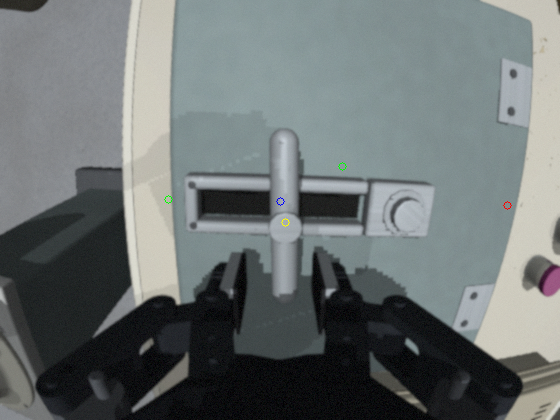

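The fingers now straddle the bar's outer half, clear of both the stem (226, 286) and the dish. I'll grip and start the lift along the hinge arc.

Emit:
{"name": "send_rows", "arguments": {"steps": [[0,0,-2,0],[0,0,0,0],[0,0,0,0],[0,0,0,0],[0,0,0,0]], "gripper": 5, "newtons": 60}}

```text
time: 14.87
position: [0.5034, 0.3028, 0.1218]
orientation: [3.139, -0.0, 1.648]
ft_force: [7.8, -0.1, -0.4]
gripper_width: 0.108
grasp_force: 58.5
```

Emit:
{"name": "send_rows", "arguments": {"steps": [[0,2,-5.8,0],[0,2.2,-5.9,0],[0,2.5,-5.7,0],[-0.3,2.6,-5.7,0],[0,0,0,0]]}}

```text
time: 15.28
position: [0.5127, 0.3033, 0.1452]
orientation: [3.14, -0.0, 1.648]
ft_force: [5.6, -1.7, -1.0]
gripper_width: 0.111
grasp_force: 59.0
```

```bash
python3 lid.py
```

```text
scene 0.9 7820 slope angle rad 0.1791 z at -.09 0.1306
side 0.68 6759 slope angle rad 0.1755 z at -.09 0.1275
```

Emit:
{"name": "send_rows", "arguments": {"steps": [[0,2.9,-5.5,0],[-0.3,3,-5.5,0],[0,3.3,-5.3,0],[-0.3,3.4,-5.2,0],[0,3.7,-5,0]]}}

```text
time: 15.9
position: [0.5281, 0.3039, 0.1714]
orientation: [-3.141, 0.0, 1.649]
ft_force: [-3.3, -1.0, -6.0]
gripper_width: 0.109
grasp_force: 58.4
```

Emit:
{"name": "send_rows", "arguments": {"steps": [[-0.3,3.8,-5,0],[0,4,-4.7,0],[-0.3,4.2,-4.7,0],[0,4.4,-4.4,0],[-0.3,4.5,-4.3,0]]}}

```text
time: 16.32
position: [0.5488, 0.3046, 0.1947]
orientation: [-3.14, 0.0, 1.649]
ft_force: [-9.2, -1.6, -1.7]
gripper_width: 0.109
grasp_force: 58.7
```

```bash
python3 lid.py
```

```text
scene 0.79 5878 slope angle rad 0.5381 z at -.09 0.2164
side 0.94 4095 slope angle rad 0.5446 z at -.09 0.2153
```

Emit:
{"name": "send_rows", "arguments": {"steps": [[0,4.3,-4.2,0],[-0.3,4.3,-4.1,0],[0,4.8,-4,0],[-0.3,5,-3.9,0],[0,0,0,0]]}}

```text
time: 16.93
position: [0.5682, 0.3053, 0.2113]
orientation: [3.141, -0.0, 1.648]
ft_force: [-3.3, -4.0, 1.0]
gripper_width: 0.104
grasp_force: 59.1
```

Emit:
{"name": "send_rows", "arguments": {"steps": [[0,5,-3.5,0],[-0.3,5,-3.4,0],[0,5.2,-3.2,0],[0,0,0,0],[0,0,0,0]]}}

```text
time: 17.35
position: [0.5832, 0.3059, 0.2211]
orientation: [3.14, 0.0, 1.648]
ft_force: [-0.8, -4.8, 2.4]
gripper_width: 0.107
grasp_force: 59.1
```

```bash
python3 lid.py
python3 - <<'E'
from h import *
p,d,k,M=snap('wrist');q,_,_,_=snap('side')
cv2.imwrite('pics/e.png',cv2.cvtColor(cv2.resize(np.hstack([p,q]),(800,300)),cv2.COLOR_RGB2BGR))
E
```

```text
scene 0.91 3054 slope angle rad 0.793 z at -.09 0.3046
side 0.81 1537 slope angle rad 0.7933 z at -.09 0.3009
```

View pics/e.png

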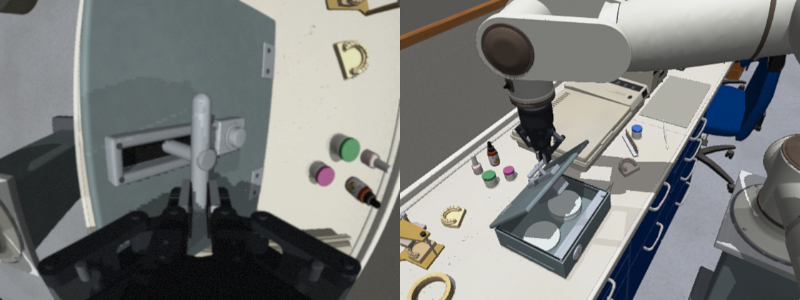

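The lid stands at about 0.79 rad and the stem is clear of the fingers. I'll open a little and withdraw straight up.

Emit:
{"name": "send_rows", "arguments": {"steps": [[0,0,0,0],[0,0,0,0],[0,0,0,0],[0,0,0,0]], "gripper": 26}}

```text
time: 17.98
position: [0.5826, 0.3066, 0.2205]
orientation: [3.141, -0.0, 1.649]
ft_force: [-0.5, -0.4, 0.0]
gripper_width: 0.306
grasp_force: 0.0
```

Emit:
{"name": "send_rows", "arguments": {"steps": [[0,0,-3,0],[0,0,-5,0],[0,0,-8,0],[0,0,-12,0],[0,0,-20,0]]}}

```text
time: 18.4
position: [0.5821, 0.3063, 0.2684]
orientation: [-3.14, 0.0, 1.649]
ft_force: [0.3, 0.4, -0.3]
gripper_width: 0.306
grasp_force: 0.0
```

Emit:
{"name": "send_rows", "arguments": {"steps": [[0,0,-30,0],[0,0,-30,0],[0,0,-30,0],[0,0,0,0],[0,0,0,0]]}}

```text
time: 18.82
position: [0.5827, 0.3065, 0.3612]
orientation: [3.138, -0.001, 1.649]
ft_force: [0.3, 0.0, -0.9]
gripper_width: 0.306
grasp_force: 0.0
```

```bash
python3 lid.py
python3 - <<'E'
from h import *
p,d,k,M=snap('wrist');q,_,_,_=snap('side')
cv2.imwrite('pics/f.png',cv2.cvtColor(cv2.resize(np.hstack([p,q]),(800,300)),cv2.COLOR_RGB2BGR))
E
```

```text
scene 0.62 3026 slope angle rad 0.7923 z at -.09 0.3043
side 0.9 1405 slope angle rad 0.7913 z at -.09 0.3004
```

View pics/f.png

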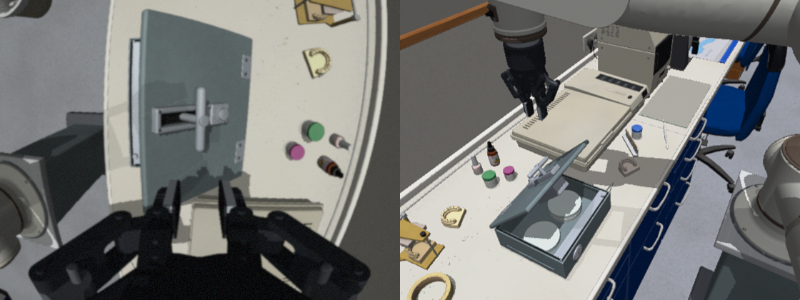

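The lid holds at 0.79 rad with the handle out and turned, the robot is clear, and nothing else has moved.

```bash
python3 -c "from h import *;print(arm.close_job())"
```

```text
the job is handed in; nothing more can be done
None
```

The dry box is open and handed in: the lid stood still at about 0.79 rad (45°) by camera after release, with the T-handle out and turned, the robot clear and the other items undisturbed in the final pictures; the verdict was not reported.

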